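Close up the water filter and hold its cover down

TASK

Close up the counter-top water filter: first swing the hinged steel latch at its left end down until it lies in its catch on the cover. Then turn the quarter-turn fastener clockwise until the slot in its drum lines up with the cover's steel tongue, and after that press the sprung cover down flush onto its frame, so that the tongue drops into the slot. Finish while still holding the cover pressed down with the gripper's fingers, and leave the mug, the spice jar and the garlic where they stand.

Things in the scene. Friction and masses are not known exactly. Their poses are not given: they have to be found in the camera images.
- unit: the water filter: white rounded housing 150 x 300 x 70 mm (x, y, z), fixed to the table. Origin: centre of its underside on the table; its own x points away from the robot at yaw 0, its own y to the left, z up. In its frame (mm): cover pivot line along x at y 85, z 78; fastener axis upright at x 0, y -95; latch hinge along x at y 125, z 86.5
- latch_hinge (a point): middle of the latch's hinge pin, at (0, 125, 86.5) mm in the unit's frame; the pin runs along the unit's x
- latch_tip (a point): free end of the latch, 56 mm from its hinge pin: a steel flap 26 mm wide, 5 mm thick, with a lip on its last 4 mm, 3 mm proud of its top face. Closed, it lies level, pointing to the unit's -y, top face at z 89 mm, between two catch cheeks on the cover (tops at z 88, 28 mm apart inside, 38 outside, 35 to 51 mm from the hinge pin)
- latch (a joint): latch angle, rad: 0 = level, down in its catch (stop); grows as it opens, pi/2 = upright, 2.0 = leaning outward to the unit's +y (stop). Light friction (0.03 N m), stays where it is left; push it from its outer side over the top and down
- fastener_grip (a point): on the fastener's upright axis, middle of its black bar grip (36 mm long, 12 mm thick, z 104 to 130 mm above the table, this point at 118 mm), which runs parallel to the slot. Below the bar: a 12 mm stem, and a drum 56 mm across, its top at z 86 mm, with a slot 13 mm wide and 12 mm deep across its whole diameter
- fastener (a joint): fastener angle, rad: 0 = slot and bar parallel to the unit's y, slot lined up with the cover's tongue; grows when turned clockwise seen from above; starts about a quarter turn short (negative). Stops at -1.7 and 0.7 only, none at 0. Friction 0.06 N m, stays where it is left
- cover: grey sprung cover plate 110 x 145 x 8 mm over the frame, y -50 to 95 mm of the unit, pivoting about the unit's x at y 85, z 78 (its origin). It stands 0.075 rad proud, its right edge raised; flush, its own z is vertical and its top is at z 82 (stop). Its steel tongue, 6 x 6 mm, reaches over the drum to 12 mm from the fastener's axis; unless the slot is lined up it meets the drum after 2 mm
- cover_press (a point): point on the cover's top face to press, on its middle line 95 mm from the pivot (unit x 0, y -10 mm when flush); 89 mm above the table when proud, 82 mm when flush. Pressing flush here takes about 4 N to begin and 6 to 7 N at the end
- mug: mug, about 87 mm across and 97 mm tall, left of the unit; bystander, origin at its underside
- spice_jar: spice jar with a screw lid, 46 mm across, 106 mm tall, right of the unit; bystander, origin at its underside
- garlic: garlic bulb, about 52 mm, right of the unit; bystander, origin at its underside

How it is judged:
By the outcome, as a careful person would: the job done as asked, in the order asked, and still so for the second after the job is handed in, while the arm keeps its last pose, push and grip.
It also fails if it takes over 54 s, if anything falls off the work surface, if the arm or the gripper's body presses on something with over 40 N, if the wrist force passes 120 N, or if a joint passes its speed limit or range.

ROBOT

A 6-joint arm with a two-finger parallel gripper is mounted at the origin on a cart in front of the work surface, level with it; the furniture and walls round the work are solid. World frame = base frame: x ahead of the robot, y to its left, z up, the work surface at z = 0. Lengths are in m, angles in rad, forces in N, time in s.
With the tool pointing down it reaches from about 0.275 to 0.875 m from the base axis. Payload 12.5 kg.
Tool frame: the origin (TCP) lies midway between the tips of the shut fingers; the grasp point (between the pads) lies 19 mm behind it; z points along the fingers, y is the line along which they close (so a half turn about z gives the same grasp; the last joint's range is limited). The gripper opens to 85 mm and grips with 20 to 120 N. Pads are 22 mm wide; open, the fingers measure 114 mm over their backs; the gripper's body (76 mm by 85 mm) begins 54 mm behind the grasp point. The pads swing forward as they close: fully open they stand 13 mm farther back than shut.
Start: joints at [1.154, 0.351, 1.652, -0, 1.139, -0.085], TCP at [0.179, 0.52, 0.231] pointing down, gripper open.
Joint ranges: [-2.75, 2.75], [-0.79, 2.1], [0.01, 2.65], [-1.57, 4.71], [0.07, 3.14], [-2.87, 2.87]. Speed limits (rad/s): [2.22, 2.22, 2.79, 3.14, 3.14, 3.14].

INTERFACE

Orientations are given as a rotation vector (axis times angle).
In Python, from station import observe, camera, camera_model, hand_in gives the robot as it stands.
- The arm moves only by the tool drive_tool, never from a script. Its argument "moves" is a list of rows, each an object of numbers: "ax", "ay", "az": the turn, a rotation vector about the world's x, y, z in units of 90 degrees (1.0 is 90 degrees); "tx", "ty", "tz": the shift along the world's x, y, z in units of 100 mm (1.0 is 100 mm); "grip": the opening, from 0 (shut) to 1 (fully open). A call has 1 to 5 rows; each row is the pose to reach, as a shift and turn from the pose commanded when the call began; what a row does not reach only later rows make up. A row lasts 1/12 s, in which the tool goes at most 41.7 mm and 7.16 degrees, less where a joint would pass 70% of its speed; a pose out of reach is approached as far as the arm can. A call with a number of a shift or a turn outside -1 to 1 is refused whole. A call with a gripper value outside its range is refused whole. The fingers move at their own pace and stop on an object; the grip force is fixed at half the most. Time passes only in rows, so rows that repeat a pose let the fingers close. It gives the time, the measured TCP pose, the force, the opening and the grip force at its end, in the units of the state.
- observe(): the state, without advancing time (a new reading comes with each control period).
- camera(name): name is "scene" or "side" or "wrist"; returns the picture (400x640x3 uint8, blue, green, red); there is no depth.
- camera_model(name): a dict with "fx", "fy", "cx", "cy" (pixels), "k1" (the pictures are not rectified: a ray, as slopes to the right and down, at radius r is drawn at 1 + k1 r^2 times it, then the intrinsics apply), "rvec" (rotation vector, rad) and "tvec" (3), from world to camera coordinates, as OpenCV has them. Camera axes: x right, y down, z forward; pixel columns grow to the right and rows downward; lengths in m; the calibration is good to about 2 mm. A picture is of the moment at which its call begins: read the wrist's pose just before it. camera_model takes no time and is no camera call; for the wrist camera it gives the pose at the moment of the call.
- hand_in(): hands the job in; it is judged then, once.
The state is a dict: "time_s": time; "joint_pos": joint angles; "qd": joint speeds; "tau": joint torques, N m; "tcp_pos": TCP position; "tcp_rot": TCP orientation; "ft_force": force on the tool from outside, world axes, zero at the start; "moment": the same for the moment, N m; "finger_gap": finger opening in m; "grasp_force": force on a finger pad.
Only numpy, scipy, OpenCV 4.12 (cv2) and the standard library are available. Lean on these libraries where they do the work, as an engineer would, in place of code of your own. Each camera call takes 0.05 s, during which the arm holds its last target. There are 200 camera calls.

## Working session

There is one attempt and no reset: what is moved stays moved. The work goes in short steps, Python scripts to look and compute and a tool call to move; the robot and the scene stay as the last step left them, time stands still between calls to the robot, and variables do not carry over. Pictures are saved under pics/ and viewed, at most 10 in all, crops included, and the job is handed in when it is done.

Besides the shell and the picture viewer there is one more tool, called as name([rows], argument=value, ...), one row to a line, values as JSON. drive_tool: Moves the arm, as the interface text tells. Shifts and turns lie within -1 to 1; 1 stands for 100 mm of shift or 90 degrees of turn. Its arguments: {"type":"object","properties":{"moves":{"type":"array"}},"required":["moves"]}

```bash
mkdir -p pics
cat > h.py <<'E'
import numpy as np, cv2
from station import observe, camera, camera_model, hand_in
def ray(m,u,v):
    x,y=(u-m["cx"])/m["fx"],(v-m["cy"])/m["fy"]
    a,b=x,y
    for _ in range(20):
        s=1+m["k1"]*(a*a+b*b); a,b=x/s,y/s
    R=cv2.Rodrigues(np.array(m["rvec"],float))[0]; t=np.array(m["tvec"],float).ravel()
    return -R.T@t, R.T@np.array([a,b,1.])
def plane(m,u,v,z):
    o,d=ray(m,u,v); return o+d*(z-o[2])/d[2]
def proj(m,P):
    R=cv2.Rodrigues(np.array(m["rvec"],float))[0]; c=R@np.array(P,float)+np.array(m["tvec"],float).ravel()
    a,b=c[:2]/c[2]; s=1+m["k1"]*(a*a+b*b); return np.array([m["fx"]*a*s+m["cx"],m["fy"]*b*s+m["cy"]])
def tri(m1,p1,m2,p2):
    A=np.zeros((3,3));b=np.zeros(3)
    for m,p in((m1,p1),(m2,p2)):
        o,d=ray(m,*p); d/=np.linalg.norm(d); Q=np.eye(3)-np.outer(d,d); A+=Q;b+=Q@o
    return np.linalg.solve(A,b)
E
python3 - <<'E'
from h import *
for n in("scene","side","wrist"):
    i=camera(n); cv2.imwrite(f"pics/{n}0.png",i); m=camera_model(n)
    print(n,m, ray(m,320,200))
o=observe(); print(o["time_s"],o["tcp_pos"],o["tcp_rot"])
a=cv2.imread("pics/side0.png");b=cv2.imread("pics/wrist0.png")
E
```

```text
scene {'fx': 422.6843300431645, 'fy': 422.6843300431645, 'cx': 316.8769330841074, 'cy': 196.83287444454044, 'k1': -0.10742599213976085, 'rvec': array([ 2.07741892, -0.62794842,  0.33927706]), 'tvec': array([-0.44351762,  0.23844871,  1.10767659])} (array([-0.07158092, -0.90838218,  0.80636908]), array([ 0.46720998,  0.68897961, -0.55419552]))
side {'fx': 465.2891543544652, 'fy': 465.2891543544652, 'cx': 319.44321381904575, 'cy': 193.47797920908303, 'k1': -0.12293650662180228, 'rvec': array([ 1.93262095, -0.1303437 ,  0.08260681]), 'tvec': array([-0.51523386,  0.13483623,  1.20070869])} (array([ 0.37305971, -1.1318572 ,  0.55233489]), array([ 0.12094696,  0.92108923, -0.3703571 ]))
wrist {'fx': 301.6863943531971, 'fy': 301.6863943531971, 'cx': 319.0645532834866, 'cy': 197.15772037326204, 'k1': -0.04377715976442037, 'rvec': array([-2.37605198, -1.6954985 , -0.2232516 ]), 'tvec': array([-0.54987594, -0.03348463,  0.37843227])} (array([0.11656997, 0.54167042, 0.37376509]), array([ 0.25504781, -0.08515065, -0.9632229 ]))
0.15 [0.17903278 0.51979052 0.23088993] [-5.18766513e-01 -3.09825192e+00  1.31311321e-03]
```

View pics/scene0.png

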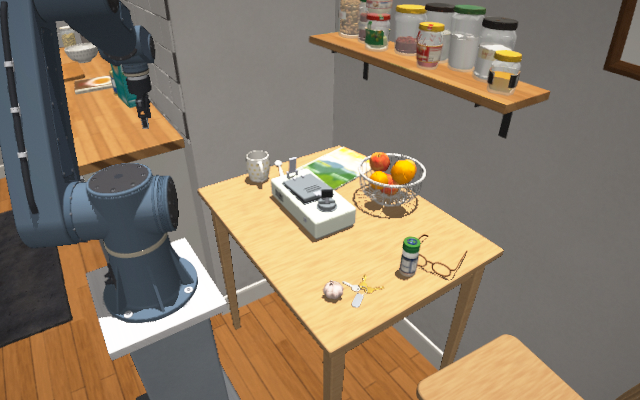

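View pics/side0.png

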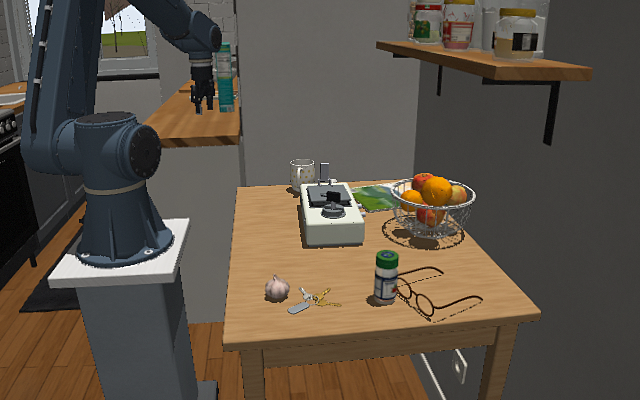

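The scene view shows the unit near (312,200), its latch upright at (292,165) and its fastener at (327,198). In the side view the unit is near (332,215), with the fastener at (334,203). I'll enlarge both.

Run:
```python
import cv2,numpy as np
a=cv2.imread("pics/scene0.png")[145:245,262:362];b=cv2.imread("pics/side0.png")[155:255,285:385]
f=lambda i:cv2.resize(i,(400,400),interpolation=cv2.INTER_CUBIC)
cv2.imwrite("pics/crop0.png",np.hstack([f(a),f(b)]))
```

```text
(no output)
```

View pics/crop0.png

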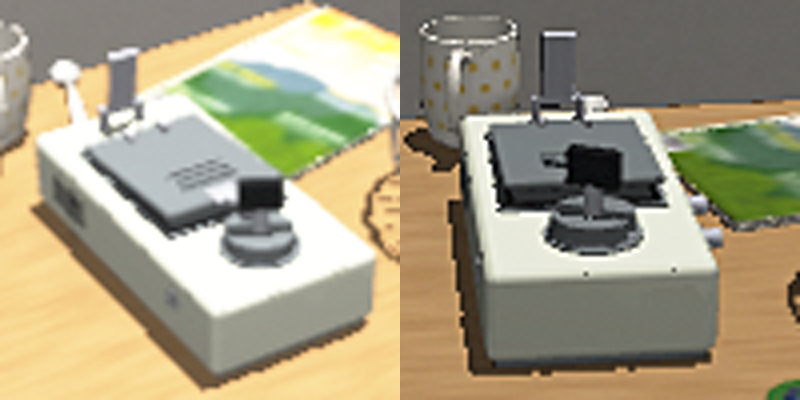

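Run:
```python
from h import *
ms,md=camera_model("scene"),camera_model("side")
S=lambda u,v:(262+u/4-.4,145+v/4-.4); D=lambda u,v:(285+(u-400)/4-.4,155+v/4-.4)
for n,s,d in[("bar",(261,193),(594,166)),("drumtop",(258,232),(594,211)),("latchtipL",(109,52),(541,32)),("latchtipR",(134,48),(576,32)),("latchbase",(122,104),(559,98)),("nearL",(211,318),(481,276)),("nearR",(372,258),(715,272)),("farL",(40,142),(463,116))]:
    print(n,tri(ms,S(*s),md,D(*d)).round(4))
for n,s in[("nearL",(211,318)),("nearR",(372,258)),("farL",(40,142))]: print(n,plane(ms,*S(*s),.066).round(4))
for n,s in[("nearL",(481,276)),("nearR",(715,272)),("farL",(463,116))]: print(n,plane(md,*D(*s),.066).round(4))
# white mask of housing, ray to z .07 outline
a=cv2.imread("pics/scene0.png");print(plane(ms,258,165,0.09),plane(md,302,160,.09))
w=camera_model("wrist");print(proj(w,(.57,.2,.08)))
```

```text
bar [ 0.5515 -0.0273  0.1158]
drumtop [ 0.5507 -0.0263  0.0822]
latchtipL [0.5465 0.1902 0.1409]
latchtipR [0.5725 0.1917 0.1379]
latchbase [0.5601 0.1944 0.0855]
nearL [ 0.4711 -0.0809  0.0662]
nearR [ 0.6213 -0.079   0.0592]
farL [0.4862 0.2064 0.0685]
nearL [ 0.4681 -0.0838  0.066 ]
nearR [ 0.6127 -0.0884  0.066 ]
farL [0.4837 0.2048 0.066 ]
nearL [ 0.4733 -0.0751  0.066 ]
nearR [ 0.6195 -0.0901  0.066 ]
farL [0.4897 0.2225 0.066 ]
[0.47516377 0.28614188 0.09      ] [0.51182192 0.39413654 0.09      ]
[201.23691692 496.13338454]
```

View pics/wrist0.png

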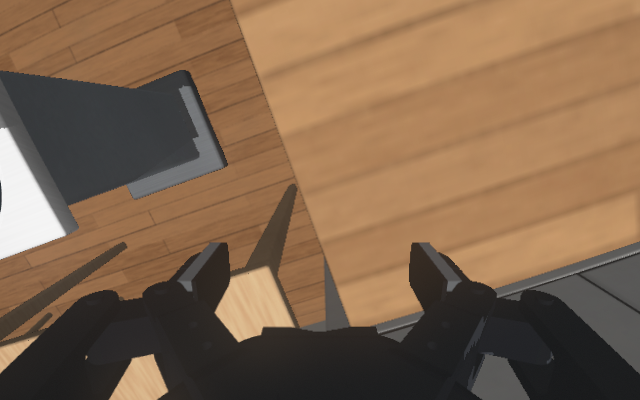

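The fastener is at about (0.551, -0.027) and the hinge at about (0.560, 0.194). They are 221 mm apart against the expected 220, with a yaw of about -2.4°. I'll move above the unit for a close wrist view.

drive_tool([
  {"tx": 0.25,"ty": -0.25,"tz": 0.1,"az": 0.06,"grip": 1},
  {"tx": 0.5,"ty": -0.5,"tz": 0.2,"az": 0.12,"grip": 1},
  {"tx": 0.75,"ty": -0.75,"tz": 0.3,"az": 0.184,"grip": 1},
  {"tx": 1,"ty": -1,"tz": 0.3,"az": 0.184,"grip": 1},
])

```text
invalid input
```

drive_tool([
  {"tx": 0.25,"ty": -0.25,"grip": 1},
  {"tx": 0.5,"ty": -0.5,"grip": 1},
  {"tx": 0.75,"ty": -0.75,"grip": 1},
  {"tx": 1,"ty": -1,"grip": 1},
])

```text
invalid input
```

drive_tool([
  {"tx": 0.25,"ty": -0.25,"grip": 1},
  {"tx": 0.5,"ty": -0.5,"grip": 1},
  {"tx": 0.75,"ty": -0.75,"grip": 1},
  {"tx": 1,"ty": -1,"grip": 1},
])

```text
invalid input
```

drive_tool([
  {"tx": 0.2,"ty": -0.3,"grip": 1},
  {"tx": 0.2,"ty": -0.7,"grip": 1},
  {"tx": 0.2,"ty": -0.7,"grip": 1},
  {"tx": 0.2,"ty": -0.7,"grip": 1},
])

```text
invalid input
```

Run:
```python
from h import *
o=observe(); m=camera_model("wrist"); i=camera("wrist"); cv2.imwrite("pics/w1.png",i)
print(o["time_s"],o["tcp_pos"],o["tcp_rot"],o["joint_pos"],o["finger_gap"])
np.save("w1.npy",m,allow_pickle=True)
for P in((.5505,-.027,.118),(.56,.194,.0865),(.56,.194,.14),(.555,.068,.08)):print(proj(m,P))
```

```text
0.15 [0.17903278 0.51979052 0.23088993] [-5.18766513e-01 -3.09825192e+00  1.31311321e-03] [ 1.15440811e+00  3.51115109e-01  1.65225266e+00 -4.22946674e-06
  1.13908684e+00 -8.45874248e-02] 0.08503211887888736
[ 55.01038267 535.78514598]
[193.02877894 497.66331316]
[178.41471878 543.04451583]
[121.67810711 503.03457917]
```

View pics/w1.png

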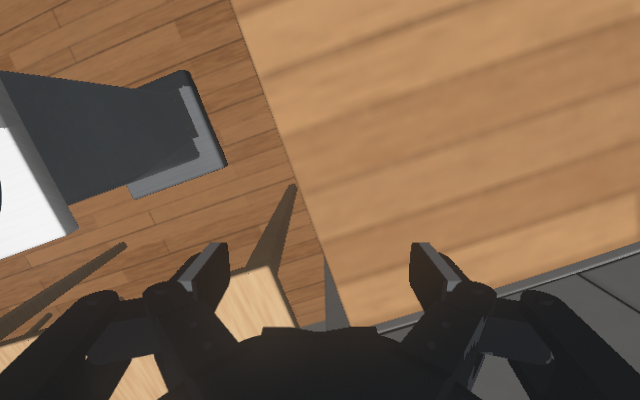

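The picture is unchanged because the moves were refused. The rows probably need all seven numbers.

drive_tool([
  {"ax": 0,"ay": 0,"az": 0.06,"tx": 0.25,"ty": -0.25,"tz": 0.1,"grip": 1},
  {"ax": 0,"ay": 0,"az": 0.12,"tx": 0.5,"ty": -0.5,"tz": 0.2,"grip": 1},
  {"ax": 0,"ay": 0,"az": 0.184,"tx": 0.75,"ty": -0.75,"tz": 0.3,"grip": 1},
  {"ax": 0,"ay": 0,"az": 0.184,"tx": 1,"ty": -1,"tz": 0.3,"grip": 1},
])

```text
time_s: 0.53
tcp_pos: [0.2803, 0.4194, 0.263]
tcp_rot: [0.056, 3.139, 0.003]
ft_force: [1.4, -0.0, 0.2]
finger_gap: 0.0853
grasp_force: 0.0
```

drive_tool([
  {"ax": 0,"ay": 0,"az": 0,"tx": 0.25,"ty": -0.25,"tz": 0,"grip": 1},
  {"ax": 0,"ay": 0,"az": 0,"tx": 0.5,"ty": -0.5,"tz": 0,"grip": 1},
  {"ax": 0,"ay": 0,"az": 0,"tx": 0.75,"ty": -0.75,"tz": 0,"grip": 1},
  {"ax": 0,"ay": 0,"az": 0,"tx": 1,"ty": -1,"tz": 0,"grip": 1},
])

```text
time_s: 0.87
tcp_pos: [0.38, 0.3185, 0.2613]
tcp_rot: [-0.067, -3.141, -0.0]
ft_force: [0.2, -0.1, 0.1]
finger_gap: 0.0854
grasp_force: 0.0
```

drive_tool([
  {"ax": 0,"ay": 0,"az": 0,"tx": 0.25,"ty": -0.25,"tz": 0,"grip": 1},
  {"ax": 0,"ay": 0,"az": 0,"tx": 0.5,"ty": -0.5,"tz": 0,"grip": 1},
  {"ax": 0,"ay": 0,"az": 0,"tx": 0.75,"ty": -0.75,"tz": 0,"grip": 1},
  {"ax": 0,"ay": 0,"az": 0,"tx": 1,"ty": -1,"tz": 0,"grip": 1},
])

```text
time_s: 1.2
tcp_pos: [0.4801, 0.2185, 0.2613]
tcp_rot: [-0.067, -3.141, 0.0]
ft_force: [-0.6, 0.8, 0.5]
finger_gap: 0.0856
grasp_force: 0.0
```

drive_tool([
  {"ax": 0,"ay": 0,"az": 0,"tx": 0.2,"ty": -0.3,"tz": 0,"grip": 1},
  {"ax": 0,"ay": 0,"az": 0,"tx": 0.2,"ty": -0.7,"tz": 0,"grip": 1},
  {"ax": 0,"ay": 0,"az": 0,"tx": 0.2,"ty": -0.7,"tz": 0,"grip": 1},
  {"ax": 0,"ay": 0,"az": 0,"tx": 0.2,"ty": -0.7,"tz": 0,"grip": 1},
])

```text
time_s: 1.53
tcp_pos: [0.4993, 0.1485, 0.2612]
tcp_rot: [-0.072, -3.14, 0.0]
ft_force: [0.6, -0.1, -0.8]
finger_gap: 0.0852
grasp_force: 0.0
```

Run:
```python
from h import *
o=observe(); m=camera_model("wrist"); i=camera("wrist"); cv2.imwrite("pics/w2.png",i)
print(o["time_s"],o["tcp_pos"],o["tcp_rot"],o["joint_pos"],o["finger_gap"])
np.save("w1.npy",m,allow_pickle=True)
for P in((.5505,-.027,.118),(.56,.194,.0865),(.56,.194,.14),(.555,.068,.08)):print(proj(m,P))
```

```text
1.5333 [0.4992794  0.14848732 0.26117269] [-7.21360388e-02 -3.14034632e+00  6.15305840e-05] [ 1.99656202e-01  2.67289094e-01  1.68974471e+00  5.83551379e-05
  1.18497512e+00 -1.32522872e+00] 0.08524432813700122
[152.10647347 242.0965887 ]
[361.52738788 230.91348411]
[369.10050684 251.46961668]
[250.86308618 229.37759293]
```

View pics/w2.png

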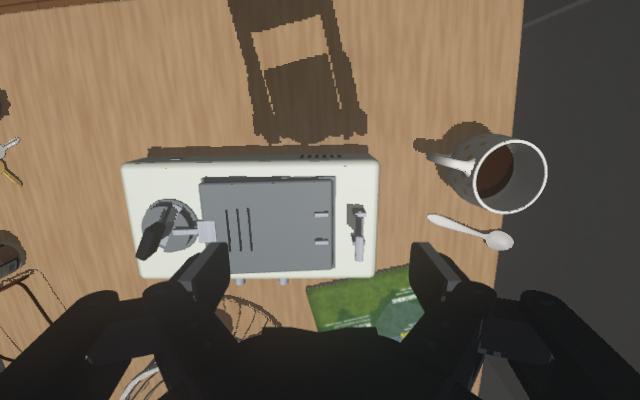

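The wrist view (image right = +y, down = +x) shows the housing from (124,164) to (376,276). The bar runs at an angle around (157,232), the tongue is at (195,232), the latch is at (357,232) and the mug is at (510,170). Now I'll measure these.

Run:
```python
from h import *
m=np.load("w1.npy",allow_pickle=True).item(); i=cv2.imread("pics/w2.png")
P=lambda u,v,z:plane(m,u,v,z)[:2].round(4)
print("corners",[P(*c,.068) for c in((123,163),(379,160),(376,277),(138,277))])
print("cover far edge y95 z82",P(333,178,.08),P(333,270,.08))
print("cover near edge",P(201,180,.09),P(208,274,.09))
print("drum",P(168,225,.086),"mug rim",P(472,175,.097),P(547,175,.097),P(510,135,.097),P(510,213,.097),"handle",P(425,155,.08))
print("latch knuckles",P(350,206,.0865),P(360,260,.0865))
g=i.max(2); mk=((g<60)*255).astype(np.uint8); mk[:, :130]=0; mk[:,182:]=0; mk[:195]=0; mk[265:]=0
cs,_=cv2.findContours(mk,cv2.RETR_EXTERNAL,cv2.CHAIN_APPROX_NONE); c=max(cs,key=cv2.contourArea); print(cv2.minAreaRect(c),cv2.contourArea(c))
r=i[140:290,120:270]; l=i[140:290,300:450]
cv2.imwrite("pics/c2.png",cv2.resize(np.hstack([r,l]),(800,400),interpolation=cv2.INTER_CUBIC))
```

```text
corners [array([ 0.473 , -0.0739]), array([0.4835, 0.2168]), array([0.6298, 0.2141]), array([ 0.6178, -0.0864])]
cover far edge y95 z82 [0.4993 0.1642] [0.6109 0.1605]
cover near edge [0.4929 0.0229] [0.6046 0.0143]
drum [ 0.5435 -0.0244] mug rim [0.499 0.309] [0.5024 0.3909] [0.4591 0.3453] [0.543  0.3551] handle [0.4784 0.2642]
latch knuckles [0.5301 0.1816] [0.596 0.192]
((150.67242431640625, 239.5689697265625), (17.641056060791016, 42.52423095703125), 21.801406860351562) 558.0
```

View pics/c2.png

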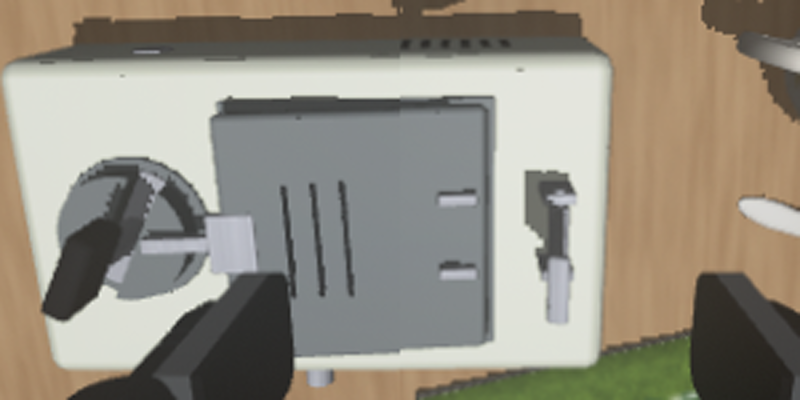

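The unit centre is at about (0.553, 0.068) with a yaw of about -2.2°, which makes the hinge (0.558, 0.193) and the fastener (0.549, -0.027). These agree with the first pair of views to within 4 mm. Next I go to the latch's outer side with the fingers shut.

drive_tool([
  {"ax": 0,"ay": 0,"az": 0,"tx": 0.2,"ty": 0.3,"tz": 0,"grip": 0},
  {"ax": 0,"ay": 0,"az": 0,"tx": 0.4,"ty": 0.6,"tz": 0,"grip": 0},
  {"ax": 0,"ay": 0,"az": 0,"tx": 0.58,"ty": 0.9,"tz": 0,"grip": 0},
  {"ax": 0,"ay": 0,"az": 0,"tx": 0.58,"ty": 0.9,"tz": 0,"grip": 0},
])

```text
time_s: 1.92
tcp_pos: [0.5583, 0.2455, 0.2606]
tcp_rot: [0.061, 3.141, 0.002]
ft_force: [0.4, -0.1, 0.0]
finger_gap: 0.0388
grasp_force: 0.0
```

drive_tool([
  {"ax": 0,"ay": 0,"az": 0,"tx": 0,"ty": 0,"tz": -0.3,"grip": 0},
  {"ax": 0,"ay": 0,"az": 0,"tx": 0,"ty": 0,"tz": -0.6,"grip": 0},
  {"ax": 0,"ay": 0,"az": 0,"tx": 0,"ty": 0,"tz": -0.9,"grip": 0},
])

```text
time_s: 2.17
tcp_pos: [0.5565, 0.2416, 0.1703]
tcp_rot: [0.064, 3.14, 0.001]
ft_force: [0.3, 0.3, 0.4]
finger_gap: 0.0007
grasp_force: 0.0
```

drive_tool([
  {"ax": 0,"ay": 0,"az": 0,"tx": 0,"ty": 0,"tz": -0.2,"grip": 0},
  {"ax": 0,"ay": 0,"az": 0,"tx": 0,"ty": 0,"tz": -0.4,"grip": 0},
  {"ax": 0,"ay": 0,"az": 0,"tx": 0,"ty": 0,"tz": -0.4,"grip": 0},
])

```text
time_s: 2.42
tcp_pos: [0.5546, 0.2406, 0.1275]
tcp_rot: [-0.064, -3.135, 0.003]
ft_force: [0.5, 0.3, 0.1]
finger_gap: -0.0001
grasp_force: 0.0
```

Run:
```python
from h import *
i=camera("scene");j=camera("side")
f=lambda i:cv2.resize(i,(400,400),interpolation=cv2.INTER_CUBIC)
cv2.imwrite("pics/c3.png",np.hstack([f(i[115:215,250:350]),f(j[125:225,285:385])]))
o=observe();print(o["time_s"],o["tcp_pos"],o["ft_force"],o["finger_gap"])
```

```text
2.5167 [0.55668721 0.24091099 0.13147881] [0.38150339 0.23892369 0.9519698 ] -0.00017525251686930035
```

View pics/c3.png

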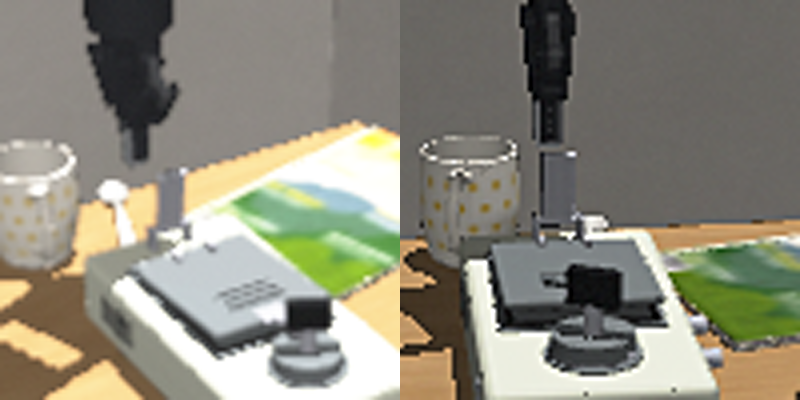

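The fingertips stand just outside the upright latch, with about 25 mm of clearance. I'll push along the arc.

drive_tool([
  {"ax": 0,"ay": 0,"az": 0,"tx": 0.03,"ty": -0.3,"tz": 0,"grip": 0},
  {"ax": 0,"ay": 0,"az": 0,"tx": 0.03,"ty": -0.42,"tz": 0,"grip": 0},
  {"ax": 0,"ay": 0,"az": 0,"tx": 0.03,"ty": -0.52,"tz": -0.05,"grip": 0},
  {"ax": 0,"ay": 0,"az": 0,"tx": 0.03,"ty": -0.62,"tz": -0.11,"grip": 0},
  {"ax": 0,"ay": 0,"az": 0,"tx": 0.03,"ty": -0.7,"tz": -0.2,"grip": 0},
])

```text
time_s: 2.93
tcp_pos: [0.5607, 0.1695, 0.1118]
tcp_rot: [0.067, 3.139, 0.001]
ft_force: [0.2, -0.1, 2.6]
finger_gap: 0.0002
grasp_force: 0.9
```

drive_tool([
  {"ax": 0,"ay": 0,"az": 0,"tx": 0,"ty": -0.04,"tz": -0.06,"grip": 0},
  {"ax": 0,"ay": 0,"az": 0,"tx": 0,"ty": -0.07,"tz": -0.12,"grip": 0},
  {"ax": 0,"ay": 0,"az": 0,"tx": 0,"ty": -0.08,"tz": -0.17,"grip": 0},
  {"ax": 0,"ay": 0,"az": 0,"tx": 0,"ty": -0.08,"tz": -0.2,"grip": 0},
  {"ax": 0,"ay": 0,"az": 0,"tx": 0,"ty": -0.08,"tz": -0.21,"grip": 0},
])

```text
time_s: 3.35
tcp_pos: [0.5598, 0.1622, 0.0895]
tcp_rot: [-0.067, -3.14, 0.0]
ft_force: [0.1, -0.1, 0.3]
finger_gap: -0.0
grasp_force: 0.3
```

drive_tool([
  {"ax": 0,"ay": 0,"az": 0,"tx": 0,"ty": 0,"tz": -0.01,"grip": 0},
  {"ax": 0,"ay": 0,"az": 0,"tx": 0,"ty": 0,"tz": -0.02,"grip": 0},
  {"ax": 0,"ay": 0,"az": 0,"tx": 0,"ty": 0,"tz": -0.02,"grip": 0},
])

```text
time_s: 3.6
tcp_pos: [0.5601, 0.1623, 0.089]
tcp_rot: [-0.066, -3.141, -0.0]
ft_force: [-4.2, -0.7, 7.0]
finger_gap: -0.0003
grasp_force: 3.5
```

The latch is on its stop: the top face is at z 0.089, with 7 N of reaction. I'll lift and move toward the fastener.

drive_tool([
  {"ax": 0,"ay": 0,"az": 0,"tx": 0,"ty": 0,"tz": 0.3,"grip": 0},
  {"ax": 0,"ay": 0,"az": 0,"tx": 0,"ty": 0,"tz": 0.6,"grip": 0},
  {"ax": 0,"ay": 0,"az": 0,"tx": -0.05,"ty": -0.3,"tz": 0.9,"grip": 0.3},
  {"ax": 0,"ay": 0,"az": 0,"tx": -0.2,"ty": -0.6,"tz": 1,"grip": 0.6},
  {"ax": 0,"ay": 0,"az": 0,"tx": -0.3,"ty": -0.9,"tz": 1,"grip": 0.6},
])

```text
time_s: 4.02
tcp_pos: [0.5307, 0.0716, 0.1914]
tcp_rot: [0.065, 3.136, 0.001]
ft_force: [0.4, -0.5, -0.5]
finger_gap: 0.0357
grasp_force: 0.0
```

drive_tool([
  {"ax": 0,"ay": 0,"az": 0,"tx": -0.2,"ty": -0.2,"tz": 0,"grip": 0.6},
  {"ax": 0,"ay": 0,"az": 0,"tx": -0.3,"ty": -0.4,"tz": 0,"grip": 0.6},
  {"ax": 0,"ay": 0,"az": 0,"tx": -0.3,"ty": -0.4,"tz": 0,"grip": 0.6},
  {"ax": 0,"ay": 0,"az": 0,"tx": -0.3,"ty": -0.4,"tz": 0,"grip": 0.6},
])

```text
time_s: 4.35
tcp_pos: [0.5001, 0.0316, 0.1888]
tcp_rot: [0.069, 3.14, 0.0]
ft_force: [0.6, -0.6, 0.1]
finger_gap: 0.0512
grasp_force: 0.0
```

Run:
```python
from h import *
o=observe(); m=camera_model("wrist"); i=camera("wrist"); cv2.imwrite("pics/w4.png",i)
print(o["time_s"],o["tcp_pos"],o["tcp_rot"],o["finger_gap"])
np.save("w4.npy",m,allow_pickle=True)
print(proj(m,(.549,-.027,.118)))
cv2.imwrite("pics/c4.png",cv2.resize(i[130:330,120:420],(800,533),interpolation=cv2.INTER_CUBIC))
```

```text
4.35 [0.50013881 0.03158033 0.18875611] [6.93885919e-02 3.13992042e+00 1.76265817e-04] 0.05123259551219264
[247.02419694 270.49179492]
```

View pics/c4.png

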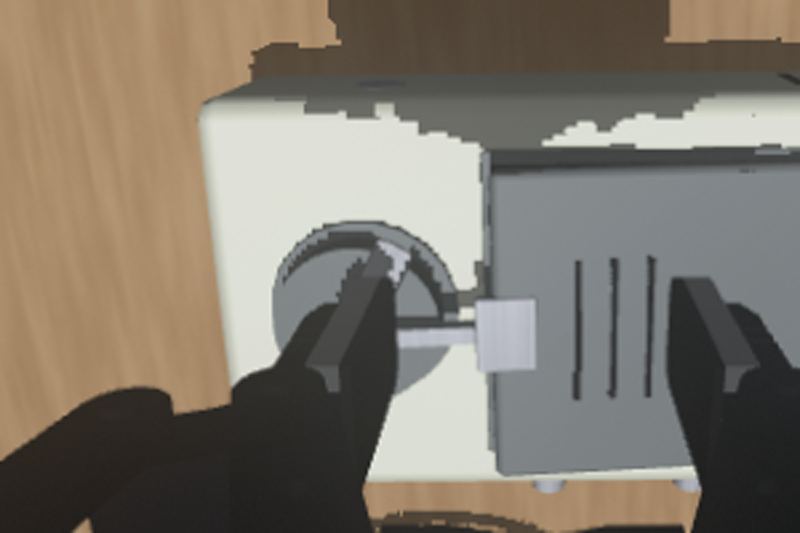

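The crop shows the drum around (362,310), the visible slot end at (392,258) and the tongue's centre line at (437,335). The finger hides the bar.

Run:
```python
from h import *
m=np.load("w4.npy",allow_pickle=True).item()
P=lambda u,v,z:plane(m,120+u/2.667-.3,130+v/2.667-.3,z)[:2].round(4)
print("tongue",P(437,337,.089),"block",P(506,335,.094))
print("slot end edges",P(378,245,.083),P(405,265,.083),"drum L",P(273,300,.084),"R(rim)",P(447,310,.08),"top",P(360,232,.086))
print("cover near edge",P(485,155,.09),P(497,472,.09),"housing corner",P(203,110,.068))
for z in(.118,):print(proj(m,(.549,-.027,z)))
m=np.load("w1.npy",allow_pickle=True).item()
Q=lambda u,v,z:plane(m,120+u/2.667-.3,140+v/2.667-.3,z)[:2].round(4)
print("w2 slot end",Q(148,178,.083),"tongue",Q(175,243,.089),"bar top far end",Q(62,318,.118),Q(45,310,.118),"slot low end",Q(118,272,.08))
```

```text
tongue [ 0.5518 -0.0015] block [0.5496 0.0216]
slot end edges [ 0.5209 -0.0193] [ 0.5283 -0.011 ] drum L [ 0.5385 -0.0561] R(rim) [0.5463 0.0013] top [ 0.5152 -0.024 ]
cover near edge [0.4906 0.018 ] [0.6035 0.0155] housing corner [ 0.4761 -0.0768]
[247.02419694 270.49179492]
w2 slot end [ 0.5229 -0.0138] tongue [ 0.5502 -0.0041] bar top far end [ 0.5693 -0.0408] [ 0.5656 -0.0471] slot low end [ 0.5661 -0.0364]
```

The slot and bar run about 25° off the unit's x, so about 66° of turn remains. I'll align with the bar, descend and grip.

drive_tool([
  {"ax": 0,"ay": 0,"az": -0.07,"tx": 0.2,"ty": -0.25,"tz": 0,"grip": 0.65},
  {"ax": 0,"ay": 0,"az": -0.14,"tx": 0.4,"ty": -0.5,"tz": 0,"grip": 0.65},
  {"ax": 0,"ay": 0,"az": -0.21,"tx": 0.5,"ty": -0.585,"tz": 0,"grip": 0.65},
  {"ax": 0,"ay": 0,"az": -0.26,"tx": 0.5,"ty": -0.585,"tz": 0,"grip": 0.65},
  {"ax": 0,"ay": 0,"az": -0.26,"tx": 0.5,"ty": -0.585,"tz": 0,"grip": 0.65},
])

```text
time_s: 4.82
tcp_pos: [0.551, -0.0262, 0.1879]
tcp_rot: [-0.708, -3.061, -0.0]
ft_force: [0.2, 0.6, 0.6]
finger_gap: 0.0558
grasp_force: 0.0
```

drive_tool([
  {"ax": 0,"ay": 0,"az": 0,"tx": 0,"ty": 0,"tz": -0.25,"grip": 0.65},
  {"ax": 0,"ay": 0,"az": 0,"tx": 0,"ty": 0,"tz": -0.5,"grip": 0.65},
  {"ax": 0,"ay": 0,"az": 0,"tx": 0,"ty": 0,"tz": -0.7,"grip": 0.65},
  {"ax": 0,"ay": 0,"az": 0,"tx": 0,"ty": 0,"tz": -0.84,"grip": 0.65},
  {"ax": 0,"ay": 0,"az": 0,"tx": 0,"ty": 0,"tz": -0.84,"grip": 0.65},
])

```text
time_s: 5.23
tcp_pos: [0.5487, -0.0253, 0.1016]
tcp_rot: [-0.696, -3.059, 0.0]
ft_force: [-0.1, -0.1, -0.7]
finger_gap: 0.0552
grasp_force: 0.0
```

drive_tool([
  {"ax": 0,"ay": 0,"az": 0,"tx": 0,"ty": 0,"tz": 0,"grip": 0.3},
  {"ax": 0,"ay": 0,"az": 0,"tx": 0,"ty": 0,"tz": 0,"grip": 0},
  {"ax": 0,"ay": 0,"az": 0,"tx": 0,"ty": 0,"tz": 0,"grip": 0},
  {"ax": 0,"ay": 0,"az": 0,"tx": 0,"ty": 0,"tz": 0,"grip": 0},
  {"ax": 0,"ay": 0,"az": 0,"tx": 0,"ty": 0,"tz": 0,"grip": 0},
])

```text
time_s: 5.65
tcp_pos: [0.55, -0.0288, 0.1059]
tcp_rot: [0.7, 3.062, -0.006]
ft_force: [-8.7, -19.1, 10.0]
finger_gap: 0.0107
grasp_force: 59.8
```

drive_tool([
  {"ax": 0,"ay": 0,"az": 0,"tx": -0.01,"ty": -0.02,"tz": 0,"grip": 0},
  {"ax": 0,"ay": 0,"az": 0,"tx": -0.01,"ty": -0.02,"tz": 0,"grip": 0},
])

```text
time_s: 5.82
tcp_pos: [0.5498, -0.0292, 0.1059]
tcp_rot: [0.702, 3.06, -0.0]
ft_force: [-1.4, -5.8, 5.7]
finger_gap: 0.0109
grasp_force: 59.7
```

Run:
```python
from h import *
o=observe(); print(o["tcp_pos"],o["tcp_rot"],o["ft_force"],o["moment"],o["finger_gap"],o["joint_pos"])
```

```text
[ 0.54979806 -0.02918311  0.10590376] [ 7.01970942e-01  3.05955769e+00 -2.02023410e-04] [-1.3851943  -5.82204977  5.69897994] [-0.48799735  0.29427854  0.04529885] 0.010872988660333748 [-1.37418470e-01  5.12170856e-01  1.75700833e+00 -4.60139108e-04
  8.69895485e-01 -1.25685425e+00]
```

drive_tool([
  {"ax": 0,"ay": 0,"az": -0.07,"tx": 0,"ty": 0,"tz": 0,"grip": 0},
  {"ax": 0,"ay": 0,"az": -0.14,"tx": 0,"ty": 0,"tz": 0,"grip": 0},
  {"ax": 0,"ay": 0,"az": -0.21,"tx": 0,"ty": 0,"tz": 0,"grip": 0},
  {"ax": 0,"ay": 0,"az": -0.28,"tx": 0,"ty": 0,"tz": 0,"grip": 0},
  {"ax": 0,"ay": 0,"az": -0.35,"tx": 0,"ty": 0,"tz": 0,"grip": 0},
])

```text
time_s: 6.23
tcp_pos: [0.5497, -0.0294, 0.1059]
tcp_rot: [1.513, 2.751, -0.001]
ft_force: [-3.3, -7.5, 5.8]
finger_gap: 0.0109
grasp_force: 59.8
```

drive_tool([
  {"ax": 0,"ay": 0,"az": -0.07,"tx": 0,"ty": 0,"tz": 0,"grip": 0},
  {"ax": 0,"ay": 0,"az": -0.14,"tx": 0,"ty": 0,"tz": 0,"grip": 0},
  {"ax": 0,"ay": 0,"az": -0.21,"tx": 0,"ty": 0,"tz": 0,"grip": 0},
  {"ax": 0,"ay": 0,"az": -0.28,"tx": 0,"ty": 0,"tz": 0,"grip": 0},
  {"ax": 0,"ay": 0,"az": -0.34,"tx": 0,"ty": 0,"tz": 0,"grip": 0},
])

```text
time_s: 6.65
tcp_pos: [0.5495, -0.0297, 0.1059]
tcp_rot: [2.185, 2.254, -0.001]
ft_force: [-5.5, -8.8, 7.8]
finger_gap: 0.0111
grasp_force: 60.0
```

drive_tool([
  {"ax": 0,"ay": 0,"az": -0.048,"tx": 0,"ty": 0,"tz": 0,"grip": 0},
  {"ax": 0,"ay": 0,"az": -0.048,"tx": 0,"ty": 0,"tz": 0,"grip": 0},
  {"ax": 0,"ay": 0,"az": -0.048,"tx": 0,"ty": 0,"tz": 0,"grip": 0},
  {"ax": 0,"ay": 0,"az": -0.048,"tx": 0,"ty": 0,"tz": 0,"grip": 0},
])

```text
time_s: 6.98
tcp_pos: [0.5494, -0.0297, 0.1059]
tcp_rot: [2.263, 2.176, -0.001]
ft_force: [-5.9, -9.0, 8.2]
finger_gap: 0.0109
grasp_force: 60.0
```

Run:
```python
from h import *
o=observe(); r=o["tcp_rot"]; print(o["tcp_pos"],r,o["ft_force"],o["moment"],o["finger_gap"],"tool x deg",np.degrees(2*np.arctan2(r[1],r[0])))
```

```text
[ 0.54942168 -0.029656    0.1058625 ] [ 2.26261686e+00  2.17612005e+00 -6.66259482e-04] [-5.89168018 -9.03796199  8.24165944] [-1.44449164  0.68529116 -0.08514416] 0.010863689511673253 tool x deg 87.76725911777379
```

The tool's x axis is at 87.8°, so the bar lies along the unit's y. I'll release, lift, stand aside and check.

drive_tool([
  {"ax": 0,"ay": 0,"az": 0,"tx": 0,"ty": 0,"tz": 0,"grip": 0.3},
  {"ax": 0,"ay": 0,"az": 0,"tx": 0,"ty": 0,"tz": 0,"grip": 0.5},
  {"ax": 0,"ay": 0,"az": 0,"tx": 0,"ty": 0,"tz": 0,"grip": 0.5},
  {"ax": 0,"ay": 0,"az": 0,"tx": 0,"ty": 0,"tz": 0.2,"grip": 0.5},
  {"ax": 0,"ay": 0,"az": 0,"tx": 0,"ty": 0,"tz": 0.5,"grip": 0.5},
])

```text
time_s: 7.4
tcp_pos: [0.5478, -0.0281, 0.1529]
tcp_rot: [-2.262, -2.175, 0.004]
ft_force: [1.0, 0.5, 1.0]
finger_gap: 0.0425
grasp_force: 0.0
```

drive_tool([
  {"ax": 0,"ay": 0,"az": 0,"tx": -0.1,"ty": 0.1,"tz": 0.3,"grip": 0.3},
  {"ax": 0,"ay": 0,"az": 0,"tx": -0.4,"ty": 0.2,"tz": 0.4,"grip": 0},
  {"ax": 0,"ay": 0,"az": 0,"tx": -0.8,"ty": 0.3,"tz": 0.4,"grip": 0},
  {"ax": 0,"ay": 0,"az": 0,"tx": -0.9,"ty": 0.3,"tz": 0.4,"grip": 0},
  {"ax": 0,"ay": 0,"az": 0,"tx": -0.9,"ty": 0.3,"tz": 0.4,"grip": 0},
])

```text
time_s: 7.82
tcp_pos: [0.457, 0.0021, 0.1947]
tcp_rot: [-2.264, -2.178, 0.0]
ft_force: [0.2, -1.2, 0.6]
finger_gap: -0.0002
grasp_force: 0.0
```

Run:
```python
from h import *
o=observe(); m=camera_model("wrist"); i=camera("wrist"); s=camera("side")
print(o["time_s"],o["tcp_pos"],o["finger_gap"])
p=proj(m,(.5495,-.03,.1)); q=proj(m,(.555,.14,.089)); print(p,q)
np.save("w5.npy",m,allow_pickle=True); cv2.imwrite("pics/w5.png",i)
cv2.imwrite("pics/c5.png",np.vstack([np.hstack([i[:, :400],cv2.resize(s[155:255,285:385],(400,400),interpolation=cv2.INTER_CUBIC)])]))
```

```text
7.8167 [0.45704788 0.00211466 0.19473101] -0.00019583835702337434
[430.05536826 232.12828719] [443.22973514  13.76198618]
```

View pics/c5.png

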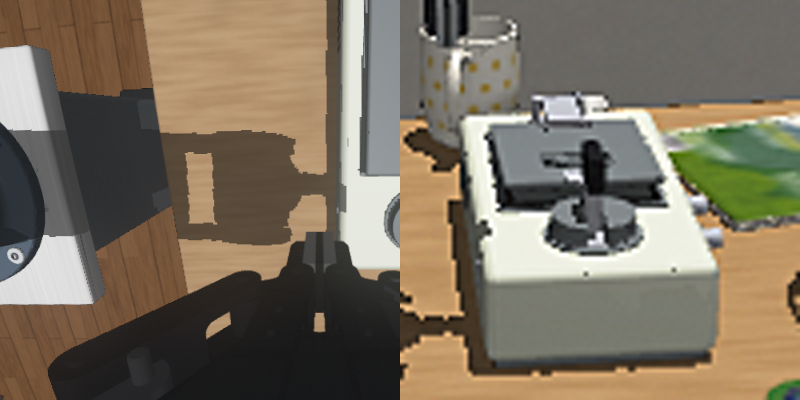

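The side view shows the bar and slot end-on along the unit's y, at crop (594,165) and (597,235). The latch lies flat at (563,108). Now over to the press point at (0.553, 0.055).

drive_tool([
  {"ax": 0,"ay": 0,"az": 0,"tx": 0.3,"ty": 0.17,"tz": 0,"grip": 0},
  {"ax": 0,"ay": 0,"az": 0,"tx": 0.6,"ty": 0.35,"tz": 0,"grip": 0},
  {"ax": 0,"ay": 0,"az": 0,"tx": 0.96,"ty": 0.53,"tz": 0,"grip": 0},
  {"ax": 0,"ay": 0,"az": 0,"tx": 0.96,"ty": 0.53,"tz": -0.3,"grip": 0},
  {"ax": 0,"ay": 0,"az": 0,"tx": 0.96,"ty": 0.53,"tz": -0.6,"grip": 0},
])

```text
time_s: 8.33
tcp_pos: [0.5587, 0.0553, 0.134]
tcp_rot: [2.262, 2.176, 0.005]
ft_force: [-0.3, -0.1, -1.2]
finger_gap: -0.0001
grasp_force: 0.0
```

drive_tool([
  {"ax": 0,"ay": 0,"az": 0,"tx": 0,"ty": 0,"tz": -0.2,"grip": 0},
  {"ax": 0,"ay": 0,"az": 0,"tx": 0,"ty": 0,"tz": -0.4,"grip": 0},
  {"ax": 0,"ay": 0,"az": 0,"tx": 0,"ty": 0,"tz": -0.4,"grip": 0},
  {"ax": 0,"ay": 0,"az": 0,"tx": 0,"ty": 0,"tz": -0.4,"grip": 0},
])

```text
time_s: 8.67
tcp_pos: [0.5556, 0.0544, 0.0936]
tcp_rot: [-2.265, -2.176, 0.002]
ft_force: [0.2, 0.4, 0.2]
finger_gap: -0.0
grasp_force: 0.0
```

drive_tool([
  {"ax": 0,"ay": 0,"az": 0,"tx": 0,"ty": 0,"tz": -0.02,"grip": 0},
  {"ax": 0,"ay": 0,"az": 0,"tx": 0,"ty": 0,"tz": -0.04,"grip": 0},
  {"ax": 0,"ay": 0,"az": 0,"tx": 0,"ty": 0,"tz": -0.06,"grip": 0},
  {"ax": 0,"ay": 0,"az": 0,"tx": 0,"ty": 0,"tz": -0.07,"grip": 0},
  {"ax": 0,"ay": 0,"az": 0,"tx": 0,"ty": 0,"tz": -0.07,"grip": 0},
])

```text
time_s: 9.08
tcp_pos: [0.5558, 0.0544, 0.0879]
tcp_rot: [2.264, 2.176, 0.002]
ft_force: [1.6, -2.0, 3.6]
finger_gap: -0.0
grasp_force: 1.6
```

drive_tool([
  {"ax": 0,"ay": 0,"az": 0,"tx": -0.02,"ty": 0,"tz": -0.01,"grip": 0},
  {"ax": 0,"ay": 0,"az": 0,"tx": -0.02,"ty": 0,"tz": -0.02,"grip": 0},
  {"ax": 0,"ay": 0,"az": 0,"tx": -0.02,"ty": 0,"tz": -0.03,"grip": 0},
  {"ax": 0,"ay": 0,"az": 0,"tx": -0.02,"ty": 0,"tz": -0.03,"grip": 0},
])

```text
time_s: 9.42
tcp_pos: [0.5534, 0.0545, 0.0844]
tcp_rot: [2.265, 2.177, 0.001]
ft_force: [2.5, -1.6, 3.8]
finger_gap: -0.0001
grasp_force: 2.1
```

The cover is past the blocked depth at low force, so the tongue is entering the slot.

drive_tool([
  {"ax": 0,"ay": 0,"az": 0,"tx": 0,"ty": 0,"tz": -0.01,"grip": 0},
  {"ax": 0,"ay": 0,"az": 0,"tx": 0,"ty": 0,"tz": -0.02,"grip": 0},
  {"ax": 0,"ay": 0,"az": 0,"tx": 0,"ty": 0,"tz": -0.03,"grip": 0},
  {"ax": 0,"ay": 0,"az": 0,"tx": 0,"ty": 0,"tz": -0.03,"grip": 0},
  {"ax": 0,"ay": 0,"az": 0,"tx": 0,"ty": 0,"tz": -0.03,"grip": 0},
])

```text
time_s: 9.83
tcp_pos: [0.5534, 0.0544, 0.0819]
tcp_rot: [2.265, 2.177, 0.001]
ft_force: [-0.3, -2.0, 13.0]
finger_gap: -0.0001
grasp_force: 6.3
```

drive_tool([
  {"ax": 0,"ay": 0,"az": 0,"tx": 0,"ty": 0,"tz": -0.005,"grip": 0},
  {"ax": 0,"ay": 0,"az": 0,"tx": 0,"ty": 0,"tz": -0.005,"grip": 0},
  {"ax": 0,"ay": 0,"az": 0,"tx": 0,"ty": 0,"tz": -0.005,"grip": 0},
])

```text
time_s: 10.08
tcp_pos: [0.5535, 0.0544, 0.0819]
tcp_rot: [2.264, 2.177, 0.001]
ft_force: [-1.5, -1.7, 17.9]
finger_gap: -0.0002
grasp_force: 8.9
```

Run:
```python
from h import *
o=observe(); print(o["time_s"],o["tcp_pos"],o["ft_force"]); print(hand_in())
```

```text
10.0833 [0.55347203 0.05440843 0.08190248] [-1.47522272 -1.73475183 17.90415938]
the job is handed in; nothing more can be done
None
```

I handed the job in at 10.1 s: the latch is down on its stop, the fastener is lined up with the tongue, and the shut fingers are holding the cover flush at z 82 mm with about 18 N; the mug, spice jar and garlic were not touched, and no verdict was returned.

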